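Oil the bore and present the bush

TASK

Get the housing ready for its bush: first push the red plunger head of the lubricator all the way down to its stop and let it spring back up. Then take the brass-coloured bush out of the blue tray, carry it over the tool rack, and hold it upright and centred over the bore of the grey housing, with its lower end about 10 mm above the bore's mouth, ready for the fitter to guide it in. Finish while still holding it there in the gripper: the bush must never touch the housing, the rack must not be touched, and everything else stays where it is.

Things in the scene. Friction and masses are not known exactly. Their poses are not given: they have to be found in the camera images.
- fixture: Bushing fixture, fixed to the bench: green baseplate 120 (its x) x 220 (its y) x 12 mm, origin at the centre of its underside, z up; it may stand to the robot's left or right with a yaw of up to 0.3 rad. At its y = -55 mm stands the grey housing, a barrel 72 mm across at its foot on a 90 x 85 mm foot block, top 70 mm above the bench; at its y = +55 mm the lubricator, a clear pot 52 mm across with an aluminium cap, top 82 mm above the bench, with a red plunger head over it.
- bore (a point): Centre of the mouth of the housing's bore, at the housing's top face, 70 mm above the bench; the bore is 33 mm across, vertical, open upwards and 42 mm deep; axes parallel to the fixture's.
- pump_top (a point): Centre of the flat top of the red plunger head: a disc 38 mm across, 10 mm thick, its top 114 mm above the bench when up; it moves down 18 mm to its stop.
- pump (a joint): Travel of the plunger head in m: 0 = up, 0.018 = down on its stop. A spring pushes it back up: about 2 N to start it, about 8 N at the stop.
- tray: Blue open parts tray, fixed to the bench: 120 (its x) x 240 (its y) x 18 mm high, walls and floor 5 mm thick, origin at the centre of its underside, z up. It stands on the other side of the tool rack from the fixture; three bushes stand on end in it in a row along its y, about 65 mm apart in random order.
- brass_bush: The brass-coloured bush (plain tube): 32 mm outside, 22 mm bore, 55 mm long, about 0.2 kg, standing on end in the tray; origin at the centre of its lower end, z along its axis upwards. This is the one to use.
- steel_bush: Dark steel bush of the same size and origin, in the tray; leave it alone.
- white_bush: White plastic bush of the same size and origin, in the tray; leave it alone.
- rack: Tool rack, fixed across the bench between tray and fixture: wooden block 260 (its x) x 50 (its y) x 45 mm with screwdrivers and T-handles standing upright in it, tops 120 mm above the bench; origin at the centre of its underside, z up.
- oil_bottle: Yellow bottle, 54 mm across, 150 mm high, at the back of the bench; origin at the centre of its underside. Leave it alone.
- screw_jar: Glass jar with steel lid, 70 mm across, 85 mm high, at the back of the bench; origin at the centre of its underside. Leave it alone.
- hammer: Hammer lying along the back of the bench, wooden handle, about 280 mm long; origin on its underside. Leave it alone.
- wrench: Steel wrench, about 180 mm long, lying near the base of the robot; origin on its underside. Leave it alone.
- tin_cup: Open metal cup, 70 mm across, 80 mm high, at the left; origin at the centre of its underside. Leave it alone.
Things that resemble listed ones, but are neither listed nor needed, are in the scene too. Of the things that look like the brass_bush, the middle-sized one is meant.

How it is judged (in metres and radians):
On the way, in this order (a step that is already met when the one before it is completed fails the run):
1. the plunger head is pushed down to its stop, with the brass bush still in the tray (value of joint pump above 0.0155 m and z of brass_bush in the frame of tray below 0.02 m), for 0.1 s.
2. the plunger head is back up and the brass bush is lifted out of the tray in the gripper (value of joint pump below 0.004 m and z of brass_bush in the frame of tray above 0.04 m and contact force between brass_bush and the fingers above 0.5 N), for 0.1 s.
3. the brass bush passes over the tool rack (z of brass_bush in the frame of rack above 0.115 m and x of brass_bush in the frame of rack between -0.17 and 0.17 m and y of brass_bush in the frame of rack between -0.05 and 0.05 m).
At the end, for the whole second after the job is handed in: The gripper holds the brass bush at rest, upright within 0.1 rad, within 6 mm of the bore's centre, lower end 3 to 18 mm above its mouth, not touching the fixture; plunger back up within 4 mm; other bushes within 20 mm, other loose things within 30 mm of their start (z of brass_bush in the frame of bore between 0.003 and 0.018 m and horizontal distance between brass_bush and bore below 0.006 m and angle between brass_bush's own z axis and vertical below 0.1 rad and contact force between brass_bush and the fingers above 0.5 N and contact force between brass_bush and fixture below 0.1 N and linear speed of brass_bush below 0.02 m/s and value of joint pump below 0.004 m and distance of each of steel_bush, white_bush from where it was at the start of the episode below 0.02 m and distance of each of oil_bottle, screw_jar, hammer, wrench, tin_cup from where it was at the start of the episode below 0.03 m); the arm keeps its last pose, push and grip.
It fails at once if the brass bush touches the fixture (contact force between brass_bush and fixture above 0.5 N).
It fails at once if the rack is touched by the bush or the robot (contact force between any of brass_bush, the fingers, the arm and rack above 0.5 N).
It fails at once if another thing on the bench is moved from its place (distance of any of steel_bush, white_bush from where it was at the start of the episode above 0.02 m or distance of any of oil_bottle, screw_jar, hammer, wrench, tin_cup from where it was at the start of the episode above 0.03 m).
It also fails if it takes over 56 s, if anything falls off the work surface, if the arm or the gripper's body presses on something with over 40 N, if the wrist force passes 120 N, or if a joint passes its speed limit or range.

ROBOT

A 6-joint arm with a two-finger parallel gripper is mounted at the origin on the work surface. World frame = base frame: x ahead of the robot, y to its left, z up, the work surface at z = 0. Lengths are in m, angles in degrees, forces in N, time in s.
With the tool pointing down it reaches from about 0.25 to 0.725 m from the base axis. Payload 9.7 kg.
Tool frame: the origin (TCP) lies at the very end of the fingers, on their centre line; the grasp point (between the pads) lies 19 mm behind it (bot.grip_depth is the distance from the TCP to the grasp point, in m); z points along the fingers, y is the direction in which the jaws open and shut (so a half turn about z gives the same grasp; the last joint's range is limited). The gripper opens to 85 mm and grips with 20 to 120 N. Pads are 22 mm wide; open, the fingers measure 114 mm over their backs; the gripper's body (76 mm by 85 mm) begins 54 mm behind the grasp point. The pads swing forward as they close: fully open they stand 13 mm farther back than shut.
Start: joints at [-66.635, 4.979, 10.078, 95.1, 0, 90], TCP at [0.218, -0.505, 0.198] pointing down, gripper open.
Joint ranges: [-179.16, 179.16], [-48.56, 103.87], [-65.8, 70.77], [-126.05, 130.52], [-82.76, 87.17], [-180, 180]. Speed limits (degrees/s): [127.2, 127.2, 147.25, 180, 180, 180].

INTERFACE

Orientations are given as [roll, pitch, yaw] about the fixed x, y, z axes, in that order (R = Rz(yaw) Ry(pitch) Rx(roll)).
In Python, from workcell import telemetry, optics, order, bot gives the robot as it stands. The module is installed in compiled form; this text tells all that it offers.
- The arm moves only by the shell command python3 -m inch 'ROWS' [FORCE]. ROWS is JSON, a list of rows, each a list of 7 numbers: the shift along the tool's x, y, z in m, then the turn, a rotation vector about the tool's x, y, z in rad, then the closure, from 0 (fully open) to 1 (shut). In form: [[tx, ty, tz, rx, ry, rz, grip], ...]. A call has 1 to 12 rows; each row is the pose to reach, as a shift and turn from the pose commanded when the call began, along the tool's axes at that moment; what a row does not reach only later rows make up. A row lasts 1/12 s, in which the tool goes at most 41.7 mm and 7.16 degrees, less where a joint would pass 70% of its speed; a pose out of reach is approached as far as the arm can. A call with a gripper value outside its range is refused whole. The fingers move at their own pace and stop on an object; FORCE is the grip in N (left out, the last holds). Time passes only in rows, so rows that repeat a pose let the fingers close. It gives the time, the measured TCP pose, the force and the opening at its end, in the units of the state.
- telemetry.get_obs(): the state, without advancing time (a new reading comes with each control period).
- optics.camera(name): name is "scene" or "top" or "wrist"; returns (picture, depth): 420x560x3 uint8, red, green, blue; 420x560 float32, m along the optical axis (not along the pixel's ray), 0 where there is no reading.
- optics.camera_info(name): a dict with "camera_matrix" (3x3 intrinsics, pixels), "xyz" and "attitude" of the camera in the world; the wrist camera has in their place "mount" (4x4, takes a point from camera to tool coordinates, whose origin is the TCP and whose axes are the flange's). Camera axes: x right, y down, z forward; pixel columns grow to the right and rows downward; lengths in m; the calibration is good to about 2 mm. A picture is of the moment at which its call begins: read the wrist's pose just before it. camera_info takes no time and is no camera call.
- order.job_done(): hands the job in, once; it reports no verdict.
The state is a dict: "time": time; "q": joint angles; "qd": joint speeds; "joint_efforts": joint torques, N m; "ee_pos": TCP position; "tcp_rot": TCP orientation; "wrist_force": force on the tool from outside, world axes, zero at the start; "torque": the same for the moment, N m; "opening": finger opening in m.
Only numpy, scipy, OpenCV 4.12 (cv2) and the standard library are available. Lean on these libraries where they do the work, as an engineer would, in place of code of your own. Each camera call takes 0.05 s, during which the arm holds its last target. There are 200 camera calls.

## Working session

There is one attempt and no reset: what is moved stays moved. The work goes in short steps, Python scripts to look and compute and a shell command to move; the robot and the scene stay as the last step left them, time stands still between calls to the robot, and variables do not carry over. Pictures are saved under pics/ and viewed, about 8 in all and at most 12, crops included, and the job is handed in when it is done.

```bash
mkdir -p pics; cat > h.py <<'E'
import numpy as np, cv2
from scipy.spatial.transform import Rotation as R
from workcell import telemetry, optics, order, bot
def Rm(a): return R.from_euler('xyz',a,degrees=True).as_matrix()
def tool():
    o=telemetry.get_obs(); T=np.eye(4); T[:3,:3]=Rm(o['tcp_rot']); T[:3,3]=o['ee_pos']; return T
def shot(name):
    T=tool(); img,d=optics.camera(name); ci=optics.camera_info(name); K=np.array(ci['camera_matrix'])
    if name=='wrist': C=T@np.array(ci['mount'])
    else:
        C=np.eye(4); a=np.array(ci['attitude']); C[:3,:3]=a if a.shape==(3,3) else Rm(a); C[:3,3]=ci['xyz']
    v,u=np.mgrid[:420,:560]
    P=np.stack([(u-K[0,2])*d/K[0,0],(v-K[1,2])*d/K[1,1],d],-1)@C[:3,:3].T+C[:3,3]
    P[d<=0]=np.nan
    return img,d,P,K,C
def save(n,img): cv2.imwrite('pics/'+n,img[:,:,::-1])
E
python3 - <<'E'
from h import *
print(telemetry.get_obs())
for n in('top','scene'):
    print(n,{k:np.round(v,3).tolist() if not isinstance(v,str) else v for k,v in optics.camera_info(n).items()})
    img,d,P,K,C=shot(n); np.savez(n,img=img,P=P); save(n+'.png',img)
    print(P[300,280],np.nanmin(P[...,2]),np.nanmedian(P[...,2]))
print(optics.camera_info('wrist'),bot.grip_depth)
E
```

```text
{'time': 0.0, 'q': array([-6.66353805e+01,  5.01092565e+00,  1.00319766e+01,  9.50992293e+01,
        1.34903552e-04,  8.99991013e+01]), 'qd': array([0.01053597, 0.01237176, 0.06050814, 0.06951878, 0.01070741,
       0.06911266]), 'joint_efforts': array([ 2.78062789e-04, -5.20390248e+01,  4.64803934e+01,  1.64495234e-02,
       -1.57260155e-05, -8.35912140e-07]), 'ee_pos': array([ 0.21800632, -0.50463572,  0.19746259]), 'tcp_rot': array([-1.79921822e+02, -1.36129644e-04,  2.33655180e+01]), 'wrist_force': array([0.30236974, 0.76483705, 0.10148148]), 'torque': array([ 0.02462232, -0.01823152,  0.01198127]), 'opening': 0.08541936001481244}
top {'camera_matrix': [[433.159, 0.0, 274.03], [0.0, 433.159, 209.341], [0.0, 0.0, 1.0]], 'xyz': [0.411, 0.096, 1.204], 'attitude': [-173.292, -1.52, -90.501]}
[0.30324087 0.04861674 0.00126764] -0.7717602980492277 -0.000491983175412658
scene {'camera_matrix': [[504.853, 0.0, 267.909], [0.0, 504.853, 208.124], [0.0, 0.0, 1.0]], 'xyz': [0.975, -0.668, 1.01], 'attitude': [-136.653, 0.088, 30.119]}
[ 0.66779415 -0.08487756 -0.00207182] -0.778207999894573 -0.0017825653257319551
{'camera_matrix': array([[310.34063679,   0.        , 281.71116527],
       [  0.        , 310.34063679, 209.49782537],
       [  0.        ,   0.        ,   1.        ]]), 'mount': array([[-4.21964022e-04, -9.48028466e-01, -3.18185244e-01,
         8.11796834e-02],
       [ 9.99999758e-01, -5.76255995e-04,  3.90788605e-04,
         4.89482099e-04],
       [-5.53834876e-04, -3.18185002e-01,  9.48028479e-01,
        -1.76131598e-01],
       [ 0.00000000e+00,  0.00000000e+00,  0.00000000e+00,
         1.00000000e+00]])} 0.0187
```

View pics/top.png

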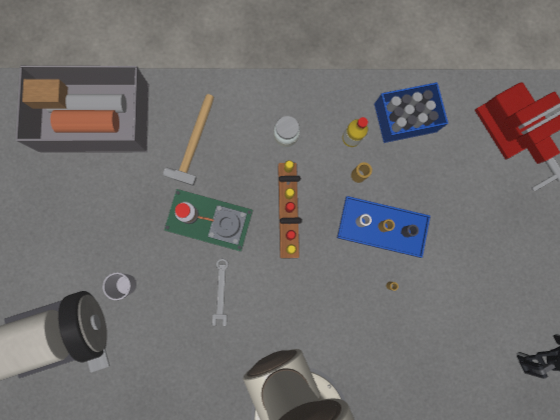

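View pics/scene.png

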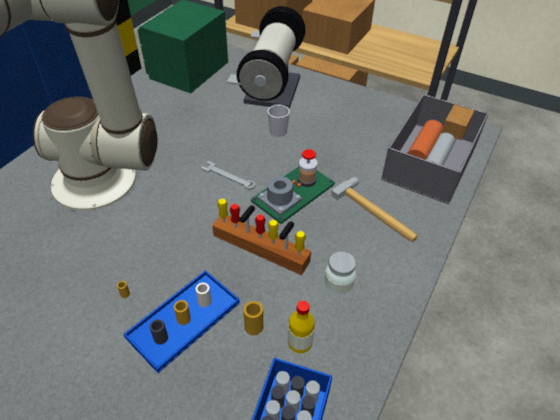

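Candidates for the brass bush in the top view: a big tube at (363,172) outside the tray, one in the blue tray at (388,225), and a small one at (392,286). The description points to the middle-sized one in the tray. The housing is at (228,223), the red head at (184,212) and the rack at about (289,210).

```bash
python3 - <<'E'
from h import *
z=np.load('top.npz'); img,P=z['img'],z['P']
hsv=cv2.cvtColor(img,cv2.COLOR_RGB2HSV)
def roi(u0,u1,v0,v1,m):
    k=np.zeros(m.shape,bool);k[v0:v1,u0:u1]=1;return m&k
H,S,V=[hsv[...,i].astype(int) for i in range(3)]
def rep(n,m):
    p=P[m];p=p[~np.isnan(p[:,0])]
    r=cv2.minAreaRect((p[:,:2]*1000).astype(np.float32)); print(n,len(p),'med',np.round(np.median(p,0),4),'rect',np.round(r[0],1),np.round(r[1],1),round(r[2],1),'z',np.round(np.percentile(p[:,2],[2,98]),3))
rep('green',roi(155,260,180,260,(H>45)&(H<90)&(S>60)&(P[...,2]<.03)))
rep('tray',roi(330,440,190,265,(H>105)&(H<130)&(S>120)))
rep('redhead',roi(170,200,198,225,((H<8)|(H>172))&(S>150)&(P[...,2]>.1)))
rep('housing top',roi(205,250,200,250,(P[...,2]>.06)&(P[...,2]<.08)))
for n,b in dict(white=(355,374,208,232),brass=(378,398,214,236),dark=(400,420,220,242),big=(350,376,158,185),small=(385,400,278,294)).items():
    m=roi(*b,P[...,2]>.022); zt=np.nanpercentile(P[...,2][m],95); rep(n,m&(P[...,2]>zt-.008))
rep('rack block',roi(270,305,150,270,(P[...,2]>.03)&(P[...,2]<.055)))
rep('rack all',roi(270,305,150,270,(P[...,2]>.03)))
c=np.vstack([cv2.resize(img[190:260,330:440],None,fx=5,fy=5),cv2.resize(img[150:220,330:440],None,fx=3.0,fy=3).repeat(1,0)[:, :].copy() if 0 else cv2.resize(img[180:260,155:265],None,fx=5,fy=3.2)])
save('crop.png',c)
E
```

```text
green 1801 med [0.5208 0.2653 0.0114] rect [524.4 246.2] [220.9 118.6] 74.2 z [0.007 0.016]
tray 3218 med [ 0.5008 -0.2404  0.0048] rect [ 501.8 -241.4] [239.7 119.9] 76.2 z [-0.    0.02]
redhead 147 med [0.539  0.298  0.1134] rect [539.  296.7] [30.9 33. ] 4.3 z [0.109 0.117]
housing top 412 med [0.509  0.1909 0.0691] rect [508.3 189.7] [65.8 65.5] 0.4 z [0.062 0.074]
white 62 med [ 0.516  -0.1807  0.0584] rect [ 516.8 -180. ] [28.7 31. ] 67.6 z [0.055 0.063]
brass 65 med [ 0.5024 -0.2428  0.0589] rect [ 503.2 -241.9] [29.6 29.7] 0.2 z [0.054 0.063]
dark 61 med [ 0.4884 -0.3055  0.0589] rect [ 488.2 -305.8] [27.1 29.7] 0.5 z [0.055 0.063]
big 118 med [ 0.6481 -0.177   0.0733] rect [ 648.8 -177.7] [40.7 44.2] 18.4 z [0.068 0.078]
small 41 med [ 0.3398 -0.256   0.0379] rect [ 340.  -255.4] [22.1 21.3] 87.7 z [0.035 0.043]
rack block 1105 med [0.5373 0.0302 0.0443] rect [547.2  24. ] [256.6  50.3] 0.7 z [0.039 0.049]
rack all 1813 med [0.5419 0.0268 0.0464] rect [547.2  23.8] [256.7  55.9] 0.8 z [0.04  0.122]
```

View pics/crop.png

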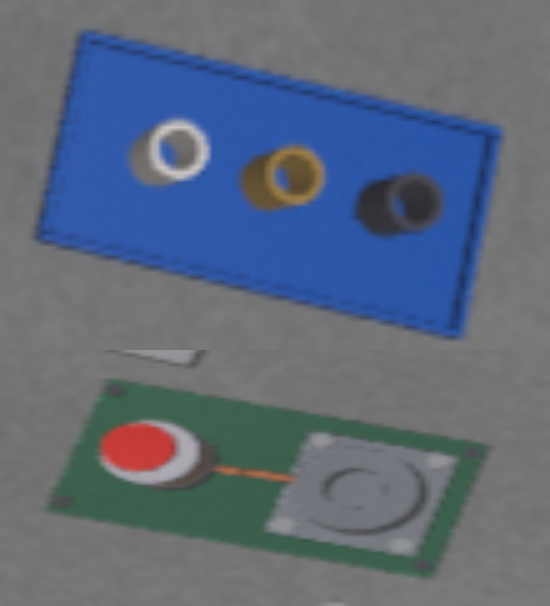

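The crop confirms it: in the tray, white at left, brass in the middle at crop (295,175), dark at right. The red head and housing bore are also clear. Next step is the push on the plunger.

```bash
cat >> h.py <<'E'
def go(xyz,yaw=None,T=None):
    T=tool() if T is None else T; s=T[:3,:3].T@(np.array(xyz)-T[:3,3])
    Rt=Rm([180,0,yaw]) if yaw is not None else T[:3,:3]
    r=R.from_matrix(T[:3,:3].T@Rt).as_rotvec()
    print('shift',np.round(s,4),'turn',np.round(r,4))
E
python3 -c "
from h import *
go([.50,-.2,.2],77.2); go([.535,.295,.2],77.2)"
```

```text
shift [ 0.3797 -0.1679 -0.0022] turn [-1.100e-03 -6.000e-04 -9.396e-01]
shift [ 0.6081 -0.6084 -0.0017] turn [-1.100e-03 -6.000e-04 -9.396e-01]
```

```bash
python3 -m inch '[[0.608,-0.608,-0.002,0,0,-0.94,1],[0.608,-0.608,-0.002,0,0,-0.94,1],[0.608,-0.608,-0.002,0,0,-0.94,1],[0.608,-0.608,-0.002,0,0,-0.94,1],[0.608,-0.608,-0.002,0,0,-0.94,1],[0.608,-0.608,-0.002,0,0,-0.94,1],[0.608,-0.608,-0.002,0,0,-0.94,1],[0.608,-0.608,-0.002,0,0,-0.94,1],[0.608,-0.608,-0.002,0,0,-0.94,1],[0.608,-0.608,-0.002,0,0,-0.94,1],[0.608,-0.608,-0.002,0,0,-0.94,1],[0.608,-0.608,-0.002,0,0,-0.94,1]]'; python3 -c "
from h import *
go([.535,.295,.2],77.2)"
```

```text
time: 1.1
ee_pos: [0.4026, -0.038, 0.1994]
tcp_rot: [180.0, 0.0, 77.2]
wrist_force: [1.7, -0.8, 0.3]
opening: 0.0001
shift [ 0.3541  0.0555 -0.0006] turn [0.0004 0.     0.0003]
```

```bash
python3 -m inch '[[0.354,0.055,0,0,0,0,1],[0.354,0.055,0,0,0,0,1],[0.354,0.055,0,0,0,0,1],[0.354,0.055,0,0,0,0,1],[0.354,0.055,0,0,0,0,1],[0.354,0.055,0,0,0,0,1],[0.354,0.055,0,0,0,0,1],[0.354,0.055,0,0,0,0,1],[0.354,0.055,0,0,0,0,1],[0.354,0.055,0,0,0,0,1],[0.354,0.055,0,0,0,0,1],[0.354,0.055,0,0,0,0,1]]'; python3 - <<'E'
from h import *
img,d,P,K,C=shot('wrist'); np.savez('w1',img=img,P=P,C=C,K=K); save('w1.png',img)
hsv=cv2.cvtColor(img,cv2.COLOR_RGB2HSV);H,S=hsv[...,0],hsv[...,1]
m=((H<8)|(H>172))&(S>150)&(abs(P[...,2]-.114)<.006)
p=P[m];print(len(p),np.median(p,0),cv2.minEnclosingCircle((p[:,:2]*1000).astype(np.float32)))
m=(abs(P[...,2]-.070)<.005)&(np.hypot(P[...,0]-.51,P[...,1]-.192)<.05)
p=P[m];print(len(p),cv2.minEnclosingCircle((p[:,:2]*1000).astype(np.float32)) if len(p) else '')
go([.539,.298,.2],77.2)
E
```

```text
time: 2.1
ee_pos: [0.5341, 0.2926, 0.1989]
tcp_rot: [-180.0, 0.1, 77.2]
wrist_force: [-0.1, 0.1, 1.1]
opening: -0.0002
1366 [0.54045089 0.29723209 0.11443372] ((540.0650024414062, 296.50390625), 18.897079467773438)
345 ((511.61126708984375, 196.12490844726562), 33.233707427978516)
shift [ 0.0068  0.0034 -0.0006] turn [-0.0002  0.0004 -0.0001]
```

View pics/w1.png

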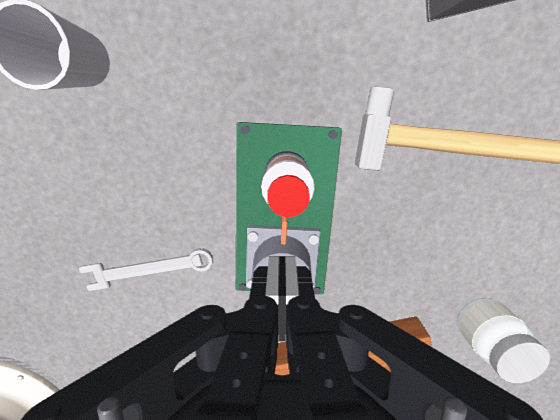

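The red head is at (290,195), with the housing hidden behind the fingers. The wrist measurement puts the head at (0.540, 0.2965), top at 0.114. Pushing.

```bash
python3 -m inch '[[0.0055,0.005,0.04,0,0,0,1],[0.0055,0.005,0.07,0,0,0,1],[0.0055,0.005,0.08,0,0,0,1],[0.0055,0.005,0.085,0,0,0,1],[0.0055,0.005,0.09,0,0,0,1],[0.0055,0.005,0.095,0,0,0,1],[0.0055,0.005,0.1,0,0,0,1],[0.0055,0.005,0.103,0,0,0,1],[0.0055,0.005,0.104,0,0,0,1],[0.0055,0.005,0.104,0,0,0,1],[0.0055,0.005,0.104,0,0,0,1]]'
```

```text
time: 3.07
ee_pos: [0.5406, 0.2973, 0.0957]
tcp_rot: [180.0, -0.0, 77.2]
wrist_force: [0.2, 0.2, -0.3]
opening: 0.0002
```

```bash
python3 - <<'E'
from h import *
print(telemetry.get_obs()['wrist_force'],telemetry.get_obs()['ee_pos'])
a,d,P,K,C=shot('wrist')
hsv=cv2.cvtColor(a,cv2.COLOR_RGB2HSV);H,S=hsv[...,0],hsv[...,1]
m=((H<8)|(H>172))&(S>150)&(np.hypot(P[...,0]-.54,P[...,1]-.2965)<.03)
print(m.sum(),np.median(P[m],0),np.percentile(P[m][:,2],[5,50,95]))
b=shot('scene')[0]
save('push.png',np.vstack([a[100:380,100:460],cv2.resize(b[120:220,240:370],(360,277))]))
E
```

```text
[ 0.17594897  0.16693946 -0.31851482] [0.54057904 0.29730922 0.09567425]
2043 [0.5427898  0.30393448 0.11437398] [0.11232105 0.11437398 0.11544358]
```

View pics/push.png

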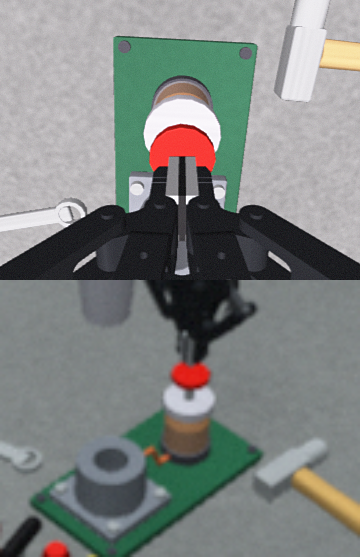

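The head is still up: in the scene crop at (190,370) the fingertips sit just above it, although the TCP reads 0.096. I'll check where the tips really are from depth.

```bash
python3 - <<'E'
from h import *
for n in('scene','wrist'):
    a,d,P,K,C=shot(n); hsv=cv2.cvtColor(a,cv2.COLOR_RGB2HSV)
    near=(np.hypot(P[...,0]-.5405,P[...,1]-.297)<.022)&(P[...,2]>.09)
    red=((hsv[...,0]<8)|(hsv[...,0]>172))&(hsv[...,1]>120)
    for nm,m in(('tips',near&~red&(P[...,2]>.1)),('red',near&red)):
        p=P[m]; print(n,nm,len(p),np.round(np.percentile(p[:,2],[1,5,20,50,90]),4), np.round(np.mean(p[p[:,2]<np.percentile(p[:,2],15)],0),4))
E
```

```text
scene tips 349 [0.108  0.1363 0.1531 0.1854 0.2332] [0.5426 0.2879 0.1342]
scene red 104 [0.1061 0.1088 0.1108 0.1121 0.1153] [0.5438 0.293  0.1087]
wrist tips 15241 [0.137  0.1478 0.1741 0.2001 0.217 ] [0.5418 0.3049 0.1519]
wrist red 2097 [0.1099 0.1121 0.1138 0.1144 0.1153] [0.5433 0.3075 0.1124]
```

```bash
python3 -m inch '[[0,0,0.005,0,0,0,1],[0,0,0.01,0,0,0,1],[0,0,0.01,0,0,0,1]]'; python3 -m inch '[[0,0,0.005,0,0,0,1],[0,0,0.01,0,0,0,1],[0,0,0.01,0,0,0,1]]'
```

```text
time: 3.52
ee_pos: [0.54, 0.2969, 0.0838]
tcp_rot: [-179.9, 0.1, 77.2]
wrist_force: [-0.6, 0.6, -0.5]
opening: 0.0004
time: 3.77
ee_pos: [0.5406, 0.2973, 0.0746]
tcp_rot: [180.0, -0.0, 77.2]
wrist_force: [-0.2, 0.4, 4.0]
opening: 0.0001
```

```bash
python3 -m inch '[[0,0,0.004,0,0,0,1],[0,0,0.008,0,0,0,1],[0,0,0.01,0,0,0,1],[0,0,0.01,0,0,0,1]]'; python3 - <<'E'
from h import *
o=telemetry.get_obs();print(o['wrist_force'],o['ee_pos'])
a,d,P,K,C=shot('wrist'); hsv=cv2.cvtColor(a,cv2.COLOR_RGB2HSV)
m=((hsv[...,0]<8)|(hsv[...,0]>172))&(hsv[...,1]>150)&(np.hypot(P[...,0]-.54,P[...,1]-.2965)<.025)&(P[...,2]>.085)
print(m.sum(),np.percentile(P[m][:,2],[5,50,95]))
E
```

```text
time: 4.1
ee_pos: [0.5406, 0.2973, 0.0658]
tcp_rot: [180.0, -0.0, 77.2]
wrist_force: [-1.7, -0.9, 6.8]
opening: 0.0
[-1.68228858 -0.88557133  6.78420722] [0.54060033 0.29727026 0.06578547]
1684 [0.09615947 0.09914414 0.1005085 ]
```

The head is at 0.099, so the real tips end about 33 mm behind the reported TCP. A few more mm to go.

```bash
python3 -m inch '[[0,0,0.003,0,0,0,1],[0,0,0.005,0,0,0,1],[0,0,0.005,0,0,0,1],[0,0,0.005,0,0,0,1]]'; python3 - <<'E'
from h import *
o=telemetry.get_obs();print(o['wrist_force'],o['ee_pos'])
a,d,P,K,C=shot('wrist'); hsv=cv2.cvtColor(a,cv2.COLOR_RGB2HSV)
m=((hsv[...,0]<8)|(hsv[...,0]>172))&(hsv[...,1]>150)&(np.hypot(P[...,0]-.54,P[...,1]-.2965)<.025)&(P[...,2]>.085)
print(m.sum(),np.percentile(P[m][:,2],[5,50,95]))
E
```

```text
time: 4.48
ee_pos: [0.5407, 0.2973, 0.0629]
tcp_rot: [179.9, -0.1, 77.2]
wrist_force: [-5.8, -3.5, 17.0]
opening: 0.0002
[-5.77298163 -3.45127819 16.99242647] [0.54073354 0.29730153 0.06289197]
1678 [0.09321364 0.09631347 0.09761609]
```

At the stop: 17 N, head top at 0.096. Hold briefly, then rise and check that it springs back.

```bash
python3 -m inch '[[0,0,0,0,0,0,1],[0,0,0,0,0,0,1],[0,0,-0.01,0,0,0,1],[0,0,-0.03,0,0,0,1],[0,0,-0.06,0,0,0,1],[0,0,-0.1,0,0,0,1],[0,0,-0.12,0,0,0,1],[0,0,-0.12,0,0,0,1],[0,0,-0.12,0,0,0,1]]'; python3 - <<'E'
from h import *
a,d,P,K,C=shot('wrist'); hsv=cv2.cvtColor(a,cv2.COLOR_RGB2HSV)
m=((hsv[...,0]<8)|(hsv[...,0]>172))&(hsv[...,1]>150)&(np.hypot(P[...,0]-.54,P[...,1]-.2965)<.025)&(P[...,2]>.085)
print(m.sum(),np.percentile(P[m][:,2],[5,50,95]))
go([.503,-.242,.18],77.2)
E
```

```text
time: 5.28
ee_pos: [0.5411, 0.2975, 0.1816]
tcp_rot: [179.9, -0.1, 77.2]
wrist_force: [0.3, -1.6, -0.6]
opening: 0.0002
1519 [0.11330444 0.11448934 0.11554199]
shift [-0.5342  0.0826  0.    ] turn [-0.      0.      0.0004]
```

```bash
python3 -m inch '[[-0.534,0.083,0,0,0,0,1],[-0.534,0.083,0,0,0,0,1],[-0.534,0.083,0,0,0,0,1],[-0.534,0.083,0,0,0,0,1],[-0.534,0.083,0,0,0,0,1],[-0.534,0.083,0,0,0,0,1],[-0.534,0.083,0,0,0,0,1],[-0.534,0.083,0,0,0,0,1],[-0.534,0.083,0,0,0,0,1],[-0.534,0.083,0,0,0,0,1],[-0.534,0.083,0,0,0,0,0.3],[-0.534,0.083,0,0,0,0,0.3]]';python3 -c "
from h import *
go([.503,-.242,.18],77.2)"
```

```text
time: 6.33
ee_pos: [0.5048, -0.2034, 0.1786]
tcp_rot: [-179.9, -0.0, 77.2]
wrist_force: [0.9, 0.4, 0.2]
opening: 0.0236
shift [-0.0381  0.0068 -0.0014] turn [-0.0024 -0.0004  0.0003]
```

```bash
python3 -m inch '[[-0.039,0.006,0.04,0,0,0,0.3],[-0.039,0.006,0.07,0,0,0,0.3],[-0.039,0.006,0.07,0,0,0,0.3],[-0.039,0.006,0.07,0,0,0,0.3],[-0.039,0.006,0.07,0,0,0,0.3]]';python3 - <<'E'
from h import *
a,d,P,K,C=shot('wrist'); np.savez('w2',img=a,P=P); save('w2.png',a); hsv=cv2.cvtColor(a,cv2.COLOR_RGB2HSV)
near=(np.hypot(P[...,0]-.503,P[...,1]+.242)<.03)&(abs(P[...,2]-.06)<.005)
p=P[near];print(len(p),np.median(p,0),cv2.minEnclosingCircle((p[:,:2]*1000).astype(np.float32)))
T=tool();Q=(P-T[:3,3])@T[:3,:3]
f=(abs(Q[...,0])<.013)&(abs(Q[...,1])<.06)&(P[...,2]>.075)
q=Q[f];print(len(q),np.round(np.percentile(q[:,2],[50,90,99,100]),4),T[:3,3])
for s in(-1,1):
    r=q[q[:,1]*s>0]; r=r[r[:,2]>np.percentile(r[:,2],97)] if len(r) else r; print(s,np.round(r.mean(0),4) if len(r) else 0)
E
```

```text
time: 6.75
ee_pos: [0.5033, -0.2404, 0.111]
tcp_rot: [-180.0, -0.0, 77.2]
wrist_force: [0.6, -0.3, 0.3]
opening: 0.0598
740 [ 0.50401568 -0.24198503  0.06001451] ((504.0068359375, -242.7941436767578), 15.955337524414062)
28538 [-0.0969 -0.0673 -0.0439 -0.0364] [ 0.50411461 -0.24038765  0.1120667 ]
-1 [ 0.0036 -0.0336 -0.0452]
1 [ 0.0035  0.0315 -0.0454]
```

View pics/w2.png

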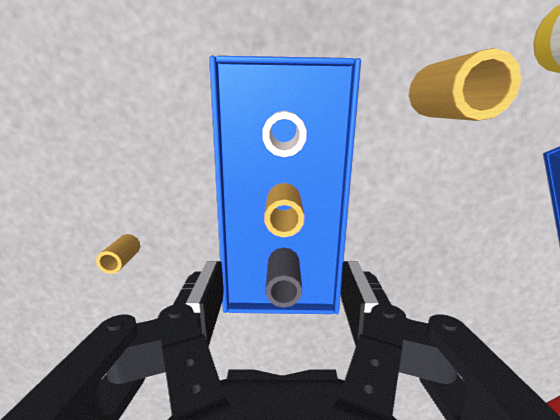

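The view shows the brass bush at (284,215), centred between the open fingers. Its measured position is (0.504, -0.2425), and its 32 mm diameter confirms the right one. Descending with a check on force.

```bash
python3 -m inch '[[-0.002,0,0.03,0,0,0,0.3],[-0.002,0,0.06,0,0,0,0.3],[-0.002,0,0.08,0,0,0,0.3],[-0.002,0,0.09,0,0,0,0.3],[-0.002,0,0.09,0,0,0,0.3]]';python3 - <<'E'
from h import *
a,d,P,K,C=shot('wrist'); save('w3.png',a)
T=tool();Q=(P-T[:3,3])@T[:3,:3]
f=(abs(Q[...,0])<.013)&(abs(Q[...,1])<.045)&(abs(Q[...,1])>.022)&(P[...,2]>.035)
q=Q[f];print(len(q),np.round(np.percentile(q[:,2],[50,90,99,100]),4),T[:3,3])
near=(np.hypot(P[...,0]-.503,P[...,1]+.242)<.025)&(abs(P[...,2]-.06)<.005)
p=P[near];print(len(p),cv2.minEnclosingCircle((p[:,:2]*1000).astype(np.float32)))
E
```

```text
time: 7.22
ee_pos: [0.5029, -0.2419, 0.0199]
tcp_rot: [-179.9, -0.0, 77.3]
wrist_force: [-0.4, -0.1, -0.3]
opening: 0.0598
8090 [-0.0746 -0.0494 -0.0399 -0.0364] [ 0.50350354 -0.24241397  0.02144888]
1843 ((503.7822265625, -242.8765106201172), 16.200782775878906)
```

View pics/w3.png

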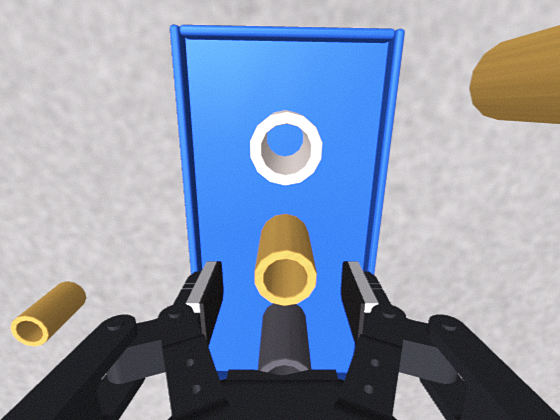

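Fingertips are at about z 0.058, level with the rim of the bush at (287,275). Go 30 mm lower and close.

```bash
python3 -m inch '[[0,0,0.02,0,0,0,0.3],[0,0,0.03,0,0,0,0.3],[0,0,0.03,0,0,0,0.3],[0,0,0.03,0,0,0,1],[0,0,0.03,0,0,0,1],[0,0,0.03,0,0,0,1],[0,0,0.03,0,0,0,1],[0,0,0.03,0,0,0,1],[0,0,0.03,0,0,0,1],[0,0,0.03,0,0,0,1]]' 50
```

```text
time: 8.1
ee_pos: [0.5036, -0.2432, -0.0081]
tcp_rot: [179.9, 0.0, 77.2]
wrist_force: [-0.8, 1.4, 6.7]
opening: 0.03
```

```bash
python3 -m inch '[[0,0,-0.01,0,0,0,1],[0,0,-0.03,0,0,0,1],[0,0,-0.06,0,0,0,1],[0,0,-0.09,0,0,0,1],[0,0,-0.12,0,0,0,1],[0,0,-0.15,0,0,0,1],[0,0,-0.17,0,0,0,1],[0,0,-0.17,0,0,0,1],[0,0,-0.17,0,0,0,1]]'; python3 - <<'E'
from h import *
a,d,P,K,C=shot('wrist'); np.savez('w4',img=a,P=P)
b,_,Pb,_,_=shot('scene'); np.savez('s4',img=b,P=Pb)
x=cv2.resize(a[150:420,130:430],(400,360)); hs=cv2.cvtColor(b,cv2.COLOR_RGB2HSV)
save('w4.png',np.hstack([x,cv2.resize(b[150:400,80:330],(360,360))]))
for n,im,PP in(('w',a,P),('s',b,Pb)):
    h=cv2.cvtColor(im,cv2.COLOR_RGB2HSV); m=(h[...,0]>12)&(h[...,0]<28)&(h[...,1]>110)&(np.hypot(PP[...,0]-.5035,PP[...,1]+.243)<.04)&(PP[...,2]>.07)
    p=PP[m]; print(n,len(p),np.round(np.percentile(p,[0,2,50,98,100],axis=0),4).tolist() if len(p) else '')
print(tool()[:3,3])
go([.51,.193,.16])
E
```

```text
time: 8.85
ee_pos: [0.5034, -0.2432, 0.1618]
tcp_rot: [179.9, 0.0, 77.2]
wrist_force: [0.1, 0.1, -2.3]
opening: 0.0303
w 6703 [[0.486, -0.2587, 0.1749], [0.4897, -0.2553, 0.1813], [0.5037, -0.2355, 0.221], [0.518, -0.2271, 0.231], [0.5207, -0.2265, 0.233]]
s 190 [[0.4853, -0.2716, 0.1731], [0.4881, -0.2639, 0.1759], [0.5074, -0.2564, 0.2131], [0.5273, -0.2338, 0.2632], [0.5301, -0.2315, 0.3886]]
[ 0.50246685 -0.2427362   0.15929802]
shift [ 4.266e-01 -8.900e-02 -4.000e-04] turn [0. 0. 0.]
```

View pics/w4.png

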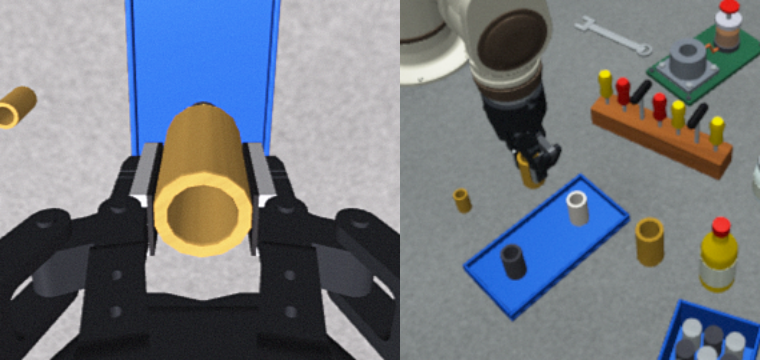

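The bush is held upright in the jaws, bottom at about z 0.1745 (TCP + 13.5 mm), and the other two bushes are still standing in the tray. Moving over the rack and stopping short of the housing to measure the bore.

```bash
python3 -m inch '[[0.335,-0.075,0,0,0,0,1],[0.335,-0.075,0,0,0,0,1],[0.335,-0.075,0,0,0,0,1],[0.335,-0.075,0,0,0,0,1],[0.335,-0.075,0,0,0,0,1],[0.335,-0.075,0,0,0,0,1],[0.335,-0.075,0,0,0,0,1],[0.335,-0.075,0,0,0,0,1],[0.335,-0.075,0,0,0,0,1],[0.335,-0.075,0,0,0,0,1],[0.335,-0.075,0,0,0,0,1],[0.335,-0.075,0,0,0,0,1]]'; python3 - <<'E'
from h import *
for n in('wrist','top'):
    a,d,P,K,C=shot(n); np.savez('b'+n,img=a,P=P,C=C,K=K)
    if n=='wrist': save('w5.png',a)
    m=(abs(P[...,2]-.070)<.004)&(np.hypot(P[...,0]-.51,P[...,1]-.192)<.05)
    p=P[m]; c,r=cv2.minEnclosingCircle((p[:,:2]*1000).astype(np.float32)); print(n,len(p),c,r)
    # bore: points below top inside, in ray-plane coordinates at z=.07
    v,u=np.mgrid[:420,:560]; D=np.stack([(u-K[0,2])/K[0,0],(v-K[1,2])/K[1,1],np.ones(u.shape)],-1)@C[:3,:3].T
    X=C[:3,3]+D*((.07-C[2,3])/D[...,2])[...,None]
    h=(np.hypot(X[...,0]-.51,X[...,1]-.192)<.025)&(P[...,2]<.066)
    k,l,s,cc=cv2.connectedComponentsWithStats(h.astype(np.uint8)); 
    if k>1:
        i=1+np.argmax(s[1:,4]); q=(X[l==i][:,:2]*1000).astype(np.float32); print(' bore',len(q),cv2.minEnclosingCircle(q),q.mean(0))
T=tool(); a=np.load('bwrist.npz'); P=a['P']; h=cv2.cvtColor(a['img'],cv2.COLOR_RGB2HSV); Q=(P-T[:3,3])@T[:3,:3]
m=(h[...,0]>12)&(h[...,0]<28)&(h[...,1]>110)&(np.hypot(Q[...,0],Q[...,1])<.04); q=Q[m]
t=q[q[:,2]<np.percentile(q[:,2],1)+.004]; print('bush top ring (tool)',cv2.minEnclosingCircle((t[:,:2]*1000).astype(np.float32)),t[:,2].mean(),q[:,2].max(),T[:3,3])
E
```

```text
time: 9.95
ee_pos: [0.5035, 0.0994, 0.1595]
tcp_rot: [-179.9, 0.1, 77.2]
wrist_force: [-1.1, -0.1, -0.9]
opening: 0.03
wrist 4514 (510.12615966796875, 190.63092041015625) 34.08236312866211
 bore 1383 ((510.3818359375, 190.37722778320312), 16.40181541442871) [510.4357 190.6413]
top 138 (503.01318359375, 201.51663208007812) 30.75287628173828
 bore 28 ((502.72991943359375, 198.6532440185547), 12.140294075012207) [501.97894 199.11133]
bush top ring (tool) ((5.180792808532715, 2.7927021980285645), 21.639345169067383) -0.06761337571731345 -0.012900986936527857 [0.5038025  0.09906521 0.15999753]
```

View pics/w5.png

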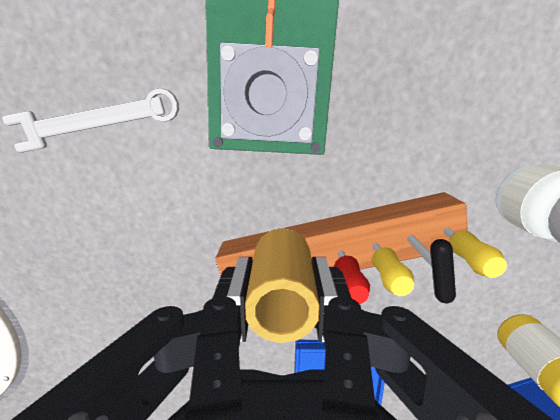

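The wrist view shows the bore at (267,92), measured at (0.5103, 0.1905), with the rack cleared. Now fitting the bush axis in the tool frame from depth.

```bash
python3 - <<'E'
from h import *
from scipy.optimize import least_squares
a,d,P,K,C=shot('wrist'); T=tool(); Q=(P-T[:3,3])@T[:3,:3]; h=cv2.cvtColor(a,cv2.COLOR_RGB2HSV)
m=(h[...,0]>12)&(h[...,0]<28)&(h[...,1]>110)&(np.hypot(Q[...,0],Q[...,1])<.03)
o=m&(Q[...,2]>-.060)&(Q[...,0]>.004)   # outer wall facing camera
q=Q[o]; f=lambda x: np.hypot(q[:,0]-x[0]-x[2]*(q[:,2]+.04),q[:,1]-x[1]-x[3]*(q[:,2]+.04))-.016
s=least_squares(f,[0,0,0,0],loss='soft_l1',f_scale=.001); print(len(q),np.round(s.x,4),np.sqrt(np.mean(s.fun**2)))
print('z range',np.percentile(Q[m][:,2],[.5,1,5,95,99,99.5]))
c=T[:3,:3]@np.array([s.x[0]+s.x[2]*.027,s.x[1]+s.x[3]*.027,-.0135])+T[:3,3]; print('bush bottom',c,'T',T[:3,3])
go(T[:3,3]+np.array([.5103,.1905,.08])-c)
E
```

```text
2333 [-0.0002 -0.0004 -0.0006  0.0037] 0.0002594953384022241
z range [-0.06946739 -0.06925734 -0.06872028 -0.02355416 -0.0162455  -0.01558733]
bush bottom [0.50356312 0.09889352 0.17366353] T [0.50386334 0.09908341 0.16016339]
shift [ 0.0908 -0.0138  0.0936] turn [0. 0. 0.]
```

The bush sits on the tool axis within 0.5 mm and is tilted under 0.005 rad. Move sideways first, then down.

```bash
python3 -m inch '[[0.03,-0.005,0,0,0,0,1],[0.06,-0.009,0,0,0,0,1],[0.091,-0.014,0,0,0,0,1],[0.091,-0.014,0,0,0,0,1],[0.091,-0.014,0.03,0,0,0,1],[0.091,-0.014,0.055,0,0,0,1],[0.091,-0.014,0.075,0,0,0,1],[0.091,-0.014,0.085,0,0,0,1],[0.091,-0.014,0.092,0,0,0,1],[0.091,-0.014,0.092,0,0,0,1],[0.091,-0.014,0.092,0,0,0,1],[0.091,-0.014,0.092,0,0,0,1]]'; python3 - <<'E'
from h import *
from scipy.optimize import least_squares
a,d,P,K,C=shot('wrist'); T=tool(); Q=(P-T[:3,3])@T[:3,:3]; h=cv2.cvtColor(a,cv2.COLOR_RGB2HSV)
m=(h[...,0]>12)&(h[...,0]<28)&(h[...,1]>110)&(np.hypot(Q[...,0],Q[...,1])<.03)&(Q[...,2]<0)
q=Q[m&(Q[...,2]>-.060)&(Q[...,0]>.004)]; f=lambda x: np.hypot(q[:,0]-x[0]-x[2]*(q[:,2]+.04),q[:,1]-x[1]-x[3]*(q[:,2]+.04))-.016
s=least_squares(f,[0,0,0,0],loss='soft_l1',f_scale=.001)
print(np.round(s.x,4),'bottom',T[:3,:3]@np.array([s.x[0]+s.x[2]*.027,s.x[1]+s.x[3]*.027,np.percentile(Q[m][:,2],1)+.055])+T[:3,3])
r=(P[...,2]>.1)&(P[...,2]<.12)&((h[...,0]<8)|(h[...,0]>172))&(h[...,1]>150)&(np.hypot(P[...,0]-.54,P[...,1]-.2965)<.03);print('pump z',np.median(P[r][:,2]))
b,_,Pb,_,_=shot('scene')
save('fin.png',np.hstack([a,cv2.resize(b[110:270,200:370],(240,226)).repeat(1,0) if 0 else cv2.copyMakeBorder(cv2.resize(b[110:270,220:340],(240,320)),0,100,0,0,cv2.BORDER_CONSTANT)]))
E
```

```text
time: 11.1
ee_pos: [0.5111, 0.1922, 0.0698]
tcp_rot: [179.9, -0.1, 77.2]
wrist_force: [0.5, 0.8, -1.4]
opening: 0.0302
[-0.0003 -0.0003 -0.      0.003 ] bottom [0.51075625 0.19207846 0.08417246]
pump z 0.11439852216076246
```

View pics/fin.png

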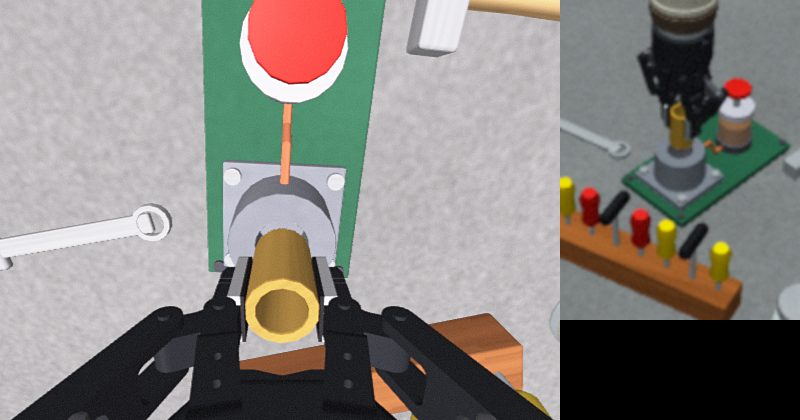

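The bush hangs above the bore, 1.6 mm off in y and about 14 mm up. The plunger is up (0.1144). A small correction, then settle.

```bash
python3 -m inch '[[-0.0015,0,0.003,0,0,0,1],[-0.0015,0,0.003,0,0,0,1],[-0.0015,0,0.003,0,0,0,1],[-0.0015,0,0.003,0,0,0,1],[-0.0015,0,0.003,0,0,0,1],[-0.0015,0,0.003,0,0,0,1]]'; python3 - <<'E'
from h import *
o=telemetry.get_obs();print(o['ee_pos'],o['qd'].round(2),o['opening'],o['wrist_force'])
print('handed in', order.job_done())
E
```

```text
time: 11.7
ee_pos: [0.51, 0.1908, 0.0654]
tcp_rot: [180.0, -0.0, 77.2]
wrist_force: [-0.2, 0.0, -0.9]
opening: 0.0307
[0.51003299 0.19078797 0.06541277] [-0.01  0.12  0.   -0.07 -0.06  0.01] 0.03065019460898952 [-0.2415458   0.01520361 -0.8712994 ]
the job is handed in; nothing more can be done
handed in None
```

I pushed the plunger to its stop and let it spring back. I then carried the brass bush over the rack and handed in with it held over the bore; no verdict was reported. The run took 11.7 s of the 56 s allowed.

- **Plunger:** at the bottom the head's top was at 0.096 m with 17 N on the wrist. Afterwards it read 0.1144 m, so it is fully back up.
- **Bush:** the middle-sized bush in the tray measured about 32 mm across. After lifting, its lower end was at about 0.174 m, well above the 0.120 m tool tops on the rack.
- **Final pose:** the last depth fit was before a final correction of a few millimetres. The TCP reading then puts the bush within about 1 mm of the bore centre at (0.510, 0.191). Its lower end is about 9–10 mm above the mouth, with tilt of about 0.003 rad and the arm at rest. I did not measure the bush again after that correction.
- **What disagreed:**
  - The real fingertips end about 33 mm short of the reported TCP, so the first push stopped above the head. I used depth and contact force to set heights instead.
  - The gripper reads 30–31 mm on a bush listed as 32 mm.
  - The last top-camera bore fix was 8–12 mm off because the arm blocked its view. I discarded it for the wrist fix, which matched the earlier measurements within about 3 mm.
- **Not measured:** I did not measure the other loose things again at the end. The pictures showed the other two bushes still standing in the tray after the lift, and no unexpected forces appeared.

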